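# Seat the rocking burner cap

## Task

The hob has just been washed, and one of its four identical black burner caps was put back off its seat. With the fingertips, press down near the rims of the caps to find the one that rocks, tipping it once under the finger, then push that cap sideways until it drops and sits flat and snug on its burner like the other three. Do not lift any cap or press hard, leave the things round the hob where they are, and finish clear of everything.

Things in the scene. Friction and masses are not known exactly. Their poses are not given: they have to be found in the camera images.
- hob: Four-burner table-top gas hob: a brushed-steel tray 310 mm (x) by 400 mm (y), its flat top 50 mm above the worktop. Fixed. Origin: centre of its underside, on the worktop. The burners stand at x = -80 and +80 mm, y = -55 and +135 mm in its frame, the four black control knobs (up to 74 mm above the worktop) in a row at y = -158 mm. The pan supports have been taken off.
- burner_1: One of four identical round aluminium burner crowns with flame slots, fixed on the hob. The number says nothing of where it stands. Flat top 22 mm above the hob's top, 78 mm in diameter; narrower below (72 mm), foot 80 mm wide and 6 mm high. Origin: on its axis, at the hob's top; z up; its yaw means nothing.
- burner_2: Another of the four identical burner crowns (see burner_1); cap_2 belongs on it.
- burner_3: Another of the four identical burner crowns (see burner_1); cap_3 belongs on it.
- burner_4: Another of the four identical burner crowns (see burner_1); cap_4 belongs on it.
- cap_1: One of four identical loose black enamelled caps, about 0.2 kg, one per burner: disc 90 mm in diameter, 10 mm high in all, flat on top to 36 mm radius, rounded at the rim. Under it a skirt 4 mm deep, 81 mm inside diameter, fits round the 78 mm crown (1.5 mm play all round). Origin: on its axis in the plane of the skirt's lower edge; z up through the top. Belongs on burner_1.
- cap_2: As cap_1; belongs on burner_2. Seated, a cap's origin is 18 mm above its burner's origin, its top 78 mm above the worktop, and it does not give when pressed. A cap off its seat was put down 6 to 8 mm to one side (any direction): part of its skirt rides on the crown, so the side opposite to the shift stands up to 4 mm high and it leans about 0.08 rad down to the side of the shift.
- cap_3: As cap_1; belongs on burner_3. A cap off its seat, pressed near the rim on its high side, tips (under 1 to 5 N, least at the very rim) until it lies level, 4 mm too high, and tips back when let go; pressed on its low side it hardly moves.
- cap_4: As cap_1; belongs on burner_4. Pushed back at the edge of its low side (under 2 N), an unseated cap slides over the crown, drops 4 mm onto its seat, and its skirt then stops against the crown.
- dish_soap: Bystander: upright washing-up-liquid bottle, 52 x 86 x 219 mm, left of the hob. Origin: centre of its underside.
- mug_used: Bystander: white mug with grey dots, 82 mm across without the handle, 91 mm high, left of the hob. Origin: centre of its underside.
- salt_mill: Bystander: wooden mill, 58 mm across, 170 mm high, right of the hob. Origin: centre of its underside.

How it is judged (in metres and radians):
On the way, in this order (a step that is already met when the one before it is completed fails the run):
1. the cap that is off its seat is pressed on its high side so that it tips about level, still standing proud of its seat (((contact force between the fingers and cap_1 above 0.3 N and z of cap_1 in the frame of burner_1 above 0.02 m and angle between cap_1's own z axis and vertical below 0.045 rad) or (contact force between the fingers and cap_2 above 0.3 N and z of cap_2 in the frame of burner_2 above 0.02 m and angle between cap_2's own z axis and vertical below 0.045 rad) or (contact force between the fingers and cap_3 above 0.3 N and z of cap_3 in the frame of burner_3 above 0.02 m and angle between cap_3's own z axis and vertical below 0.045 rad) or (contact force between the fingers and cap_4 above 0.3 N and z of cap_4 in the frame of burner_4 above 0.02 m and angle between cap_4's own z axis and vertical below 0.045 rad))), for 0.1 s.
2. all four caps sit on their burners (z of cap_1 in the frame of burner_1 below 0.0195 m and horizontal distance between cap_1 and burner_1 below 0.0035 m and angle between each of cap_1, cap_2, cap_3, cap_4's own z axis and vertical below 0.03 rad and z of cap_2 in the frame of burner_2 below 0.0195 m and horizontal distance between cap_2 and burner_2 below 0.0035 m and z of cap_3 in the frame of burner_3 below 0.0195 m and horizontal distance between cap_3 and burner_3 below 0.0035 m and z of cap_4 in the frame of burner_4 below 0.0195 m and horizontal distance between cap_4 and burner_4 below 0.0035 m), for 0.2 s.
At the end, for the whole second after the job is handed in: Each of the four caps sits on its own burner at rest: origin less than 19.5 mm above the burner's origin (18 mm when fully down), within 3.5 mm of the burner's axis, tilted less than 0.03 rad (all of step 2 and linear speed of each of cap_1, cap_2, cap_3, cap_4 below 0.01 m/s); the robot touches nothing.
It fails at once if a cap is lifted (more than 12 mm above its seat) or tipped up by more than 0.3 rad (z of cap_1 in the frame of burner_1 above 0.03 m or z of cap_2 in the frame of burner_2 above 0.03 m or z of cap_3 in the frame of burner_3 above 0.03 m or z of cap_4 in the frame of burner_4 above 0.03 m or angle between any of cap_1, cap_2, cap_3, cap_4's own z axis and vertical above 0.3 rad).
It fails at once if a cap is pressed or pushed with more than 45 N (contact force between the fingers and cap_1 above 45 N or contact force between the fingers and cap_2 above 45 N or contact force between the fingers and cap_3 above 45 N or contact force between the fingers and cap_4 above 45 N).
It fails at once if a thing beside the hob is moved by more than 30 mm (distance of any of dish_soap, mug_used, salt_mill from where it was at the start of the episode above 0.03 m).
It also fails if it takes over 64 s, if anything falls off the work surface, if the arm or the gripper's body presses on something with over 40 N, if the wrist force passes 120 N, or if a joint passes its speed limit or range.

## Robot

A 6-joint arm with a two-finger parallel gripper is mounted at the origin on a cart in front of the work surface, level with it; the furniture and walls round the work are solid. World frame = base frame: x ahead of the robot, y to its left, z up, the work surface at z = 0. Lengths are in mm, angles in rad, forces in N, time in s.
With the tool pointing down it reaches from about 350 to 975 mm from the base axis. Payload 7.1 kg.
Tool frame: the origin (TCP) lies at the centre of the arm's flange, where the gripper is bolted on; the fingertips stand 182 mm ahead of it and the grasp point (between the pads) lies 163 mm ahead of it; z points along the fingers, y is the line along which they close (so a half turn about z gives the same grasp; the last joint's range is limited). The gripper opens to 88 mm and grips with 3 to 60 N. Pads are 20 mm wide; open, the fingers measure 115 mm over their backs; the gripper's body (75 mm by 178 mm) begins 61 mm behind the grasp point.
Start: joints at [1.095, 0.423, 1.63, -0, 1.089, -0.019], TCP at [275.642, 560.917, 404.675] pointing down, gripper open.
Joint ranges: [-3, 3], [-0.9, 2.11], [0.09, 2.58], [-1.31, 4.45], [0.11, 2.69], [-2.54, 2.54]. Speed limits (rad/s): [2.39, 2.39, 3.01, 3.14, 3.14, 3.14].

## Interface

Orientations are given as a rotation vector (axis times angle).
In Python, from workcell import readout, get_image, ctrl gives the robot as it stands.
- The arm moves only by the tool step_arm, never from a script. Its argument "targets" is a list that holds one entry, the list of rows, each a list of 7 numbers: the shift along the world's x, y, z as a fraction of full scale, then the turn, a rotation vector about the world's x, y, z as a fraction of full scale, then the opening, from 0 (shut) to 1 (fully open). In form: [[[dx, dy, dz, wx, wy, wz, claw], ...]]. A call has exactly 5 rows; each row shifts and turns the commanded pose from where the row before left it; what a row does not reach is not made up. Full scale, the value 1, is 0.05 m for a shift and 4 degrees for a turn. A row lasts 1/8 s, in which the tool goes at most 62.5 mm and 10.7 degrees, less where a joint would pass 70% of its speed; a pose out of reach is approached as far as the arm can. A call with a number of a shift or a turn outside -1 to 1 is refused whole. A call with a gripper value outside its range is refused whole. The fingers move at their own pace and stop on an object; the grip force is fixed at half the most. Time passes only in rows, so rows that do not move let the fingers close, or fill a call up. It gives the time, the measured TCP pose, the force, the opening and the grip force at its end, in the units of the state.
- readout.get_obs(): the state, without advancing time (a new reading comes with each control period).
- get_image(name): name is "side" or "top" or "wrist"; returns a dict with "pixels" (480x640x3 uint8, red, green, blue), "intrinsics" (3x3 intrinsics, pixels), "extrinsics" (4x4, takes a point from world to camera coordinates). Camera axes: x right, y down, z forward; pixel columns grow to the right and rows downward; lengths in mm; the calibration is good to about 2 mm. A picture is of the moment at which its call begins. There is no depth.
- ctrl.close_job(): hands the job in; it is judged then, once.
The state is a dict: "t": time; "qpos": joint angles; "qvel": joint speeds; "joint_torque": joint torques, N m; "ee_pos": TCP position; "orientation": TCP orientation; "ft_force": force on the tool from outside, world axes, zero at the start; "moment": the same for the moment, N m; "width": finger opening in mm; "grasp_force": force on a finger pad.
Only numpy, scipy, OpenCV 4.12 (cv2) and the standard library are available. Lean on these libraries where they do the work, as an engineer would, in place of code of your own. Each camera call takes 0.05 s, during which the arm holds its last target. There are 200 camera calls.

## Working session

There is one attempt and no reset: what is moved stays moved. The work goes in short steps, Python scripts to look and compute and a tool call to move; the robot and the scene stay as the last step left them, time stands still between calls to the robot, and variables do not carry over. Pictures are saved under pics/ and viewed, at most 10 in all, crops included, and the job is handed in when it is done.

Besides the shell and the picture viewer there is one more tool, called after ">>>" as name(argument=value, ...) on one line, values as JSON. step_arm: Moves the arm, as the interface text tells. Shift numbers are shares of 0.05 m and turn numbers shares of 4 degrees, none past 1 either way. Its arguments: {"type":"object","properties":{"targets":{"type":"array"}},"required":["targets"]}

```bash
mkdir -p pics; python3 - <<'E'
from workcell import readout,get_image
import cv2
o=readout.get_obs();print(o)
for n in("top","side"):
    d=get_image(n);cv2.imwrite(f"pics/{n}0.png",d["pixels"][:,:,::-1]);print(d["intrinsics"],d["extrinsics"])
E
```

```text
{'t': 0.0, 'qpos': array([ 1.09502816e+00,  4.23856727e-01,  1.63070349e+00, -3.40145729e-05,
        1.08860710e+00, -1.90070857e-02]), 'qvel': array([-2.18468908e-03,  6.17322029e-06,  3.15488740e-04, -1.41854320e-03,
        1.71690736e-03,  1.67212307e-04]), 'joint_torque': array([-3.22026935e-04, -5.44623756e+01, -2.73675835e+01,  6.43165922e-02,
        2.26949737e-02, -1.61694770e-04]), 'ee_pos': array([275.50603371, 560.68293688, 403.88626097]), 'orientation': array([-7.11152805e-01, -3.05967665e+00,  2.40949565e-03]), 'ft_force': array([-0.46775429,  0.32870355, -0.4263236 ]), 'moment': array([-0.02964745, -0.01122224,  0.02100505]), 'grasp_force': 0.0, 'width': 87.96112208514941}
[[600.36790365   0.         321.5651767 ]
 [  0.         600.36790365 225.14862058]
 [  0.           0.           1.        ]] [[-6.31264330e-03 -9.99932550e-01  9.74915139e-03 -1.16120178e+01]
 [-9.95328698e-01  5.34373429e-03 -9.63962035e-02  5.06591354e+02]
 [ 9.63376047e-02 -1.03121250e-02 -9.95295296e-01  1.77514283e+03]
 [ 0.00000000e+00  0.00000000e+00  0.00000000e+00  1.00000000e+00]]
[[505.62120481   0.         322.01843885]
 [  0.         505.62120481 247.67548998]
 [  0.           0.           1.        ]] [[-9.80710454e-01 -1.94318571e-01  2.11494195e-02  4.98473778e+02]
 [-1.22194559e-01  5.25035331e-01 -8.42262661e-01  1.46448710e+02]
 [ 1.52563084e-01 -8.28600141e-01 -5.38652310e-01  1.15928706e+03]
 [ 0.00000000e+00  0.00000000e+00  0.00000000e+00  1.00000000e+00]]
```

View pics/top0.png

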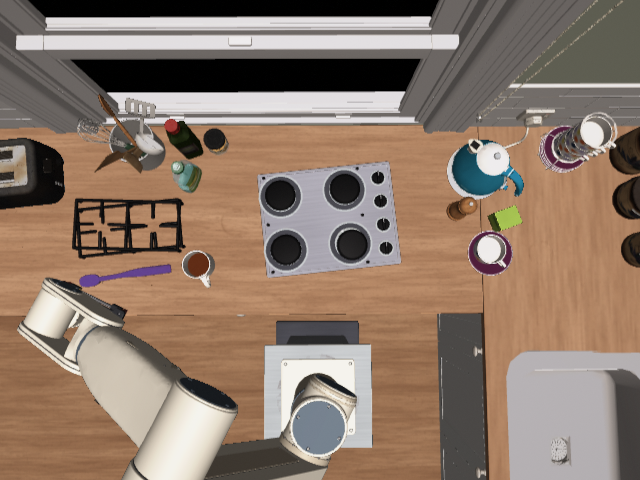

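View pics/side0.png

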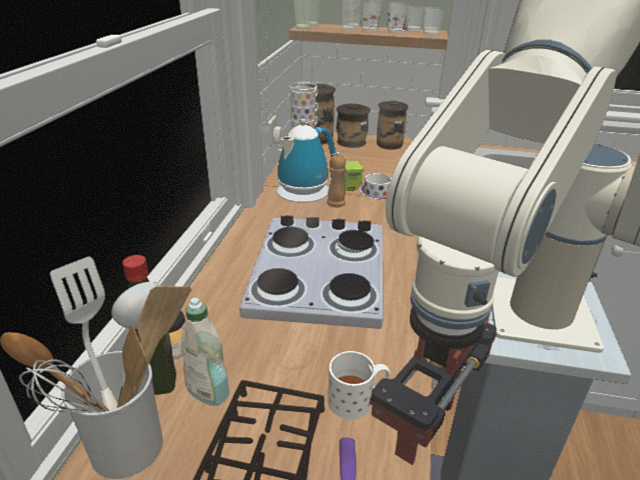

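The top view shows the hob with caps at about (280,196), (345,188), (286,250) and (350,245), and knobs at x≈382. The side view shows the same caps at about (292,238), (356,243), (278,282) and (350,290). Next I'll measure the cap centres in both views and compare them with the burner grid.

```bash
cat > h.py <<'E'
import numpy as np,cv2
from itertools import permutations
def onplane(d,uv,z):
    K=np.array(d["intrinsics"]);E=np.array(d["extrinsics"]);R=E[:3,:3];c=-R.T@E[:3,3]
    r=R.T@np.linalg.solve(K,[uv[0],uv[1],1]);return (c+r*(z-c[2])/r[2])[:2]
def px(d,p):
    q=d["extrinsics"][:3,:3]@p+d["extrinsics"][:3,3];q=d["intrinsics"]@q;return q[:2]/q[2]
B=np.array([[-80,-55],[80,-55],[-80,135],[80,135]],float)
def blobs(d,roi,thr,amin,amax,z):
    x0,y0,x1,y1=roi;g=d["pixels"].max(2)[y0:y1,x0:x1]
    g=cv2.resize(g,None,fx=4,fy=4,interpolation=cv2.INTER_CUBIC)
    m=(g<thr).astype(np.uint8);m=cv2.morphologyEx(m,cv2.MORPH_OPEN,np.ones((9,9)))
    out=[]
    for c in cv2.findContours(m,cv2.RETR_EXTERNAL,cv2.CHAIN_APPROX_NONE)[0]:
        a=cv2.contourArea(c)/16
        if amin<a<amax:
            p=(c[:,0]+.5)/4-.5+[x0,y0]
            w=np.array([onplane(d,q,z) for q in p],np.float32)
            e=cv2.fitEllipse(w);out.append((p.mean(0),np.array(e[0]),e[1],a))
    return out
def fit(src,dst):
    s,t=src.mean(0),dst.mean(0);U,_,V=np.linalg.svd((src-s).T@(dst-t))
    R=(U@np.diag([1,np.linalg.det(U@V)])@V).T;return R,t-R@s
E
python3 - <<'E'
from h import *
from workcell import get_image
for n,roi in(("top",(255,160,403,280)),("side",(235,215,390,325))):
    d=get_image(n)
    for thr in(50,80):
        print(n,thr)
        for b in blobs(d,roi,thr,60,2500,75 if n=="top" else 75):print(*[np.round(x,1) for x in b])
    g=cv2.resize(d["pixels"][roi[1]:roi[3],roi[0]:roi[2],::-1],None,fx=5,fy=5,interpolation=cv2.INTER_CUBIC);cv2.imwrite(f"pics/{n}1.png",g)
E
```

```text
top 50
[385.6 247.2] [ 434.4 -199.4] [29.5 34.5] 90.2
[285.4 249.2] [432.5  91.1] [87.4 88. ] 717.0
[351.8 244.6] [ 444.5 -101.8] [87.5 88.7] 720.8
[383.  223.5] [ 503.4 -192.7] [29.9 34.2] 89.9
[380.2 200.4] [ 572.1 -186.1] [29.9 34.5] 89.9
[279.8 194.6] [592.1 107.7] [87.2 88.6] 702.4
[344.6 188.2] [610.5 -82.1] [87.6 88. ] 696.6
[377.5 177. ] [ 641.  -179.2] [30.1 34.6] 90.6
top 80
[385.7 247.2] [ 434.4 -199.5] [31.2 35.5] 100.3
[283.6 249.7] [433.1  92.6] [91.9 97. ] 812.1
[352.4 245.5] [ 443.5 -102.5] [90.5 93.6] 782.8
[382.9 223.6] [ 503.5 -192.8] [31.4 35.9] 101.4
[380.2 200.4] [ 572.2 -186.2] [31.6 36. ] 101.6
[279.3 193.4] [593.9 107.9] [91.8 93.3] 775.0
[377.6 176.9] [ 641.2 -179.2] [32.2 35.6] 101.2
[344.6 187. ] [611.9 -82.4] [90.6 93.3] 761.3
side 50
side 80
[350.  286.3] [428.7  99.6] [87.5 93.7] 816.0
[275.3 281.6] [585.6 115.8] [84.2 93. ] 764.0
[302.2 238.8] [572.2 -68.3] [19.6 60.9] 72.2
[284.5 235.9] [623.9 -72.2] [46.8 96.6] 269.4
[358.4 235.6] [ 439.9 -110.7] [ 81.4 143.7] 625.5
[338.  223.6] [ 499.3 -162.6] [34.  55.7] 103.2
[312.6 222.4] [ 564.9 -153.7] [29.4 51.8] 80.8
[286.5 220.2] [ 635.3 -149. ] [33.9 54.2] 97.8
```

View pics/side1.png

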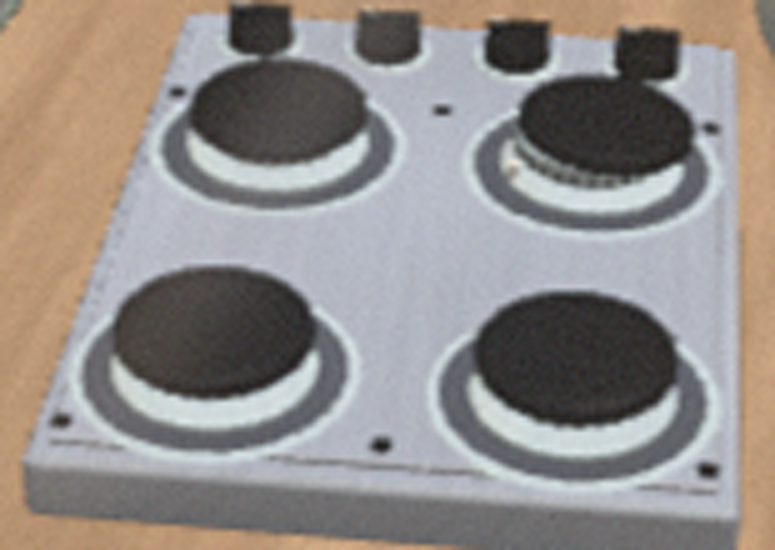

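View pics/top1.png

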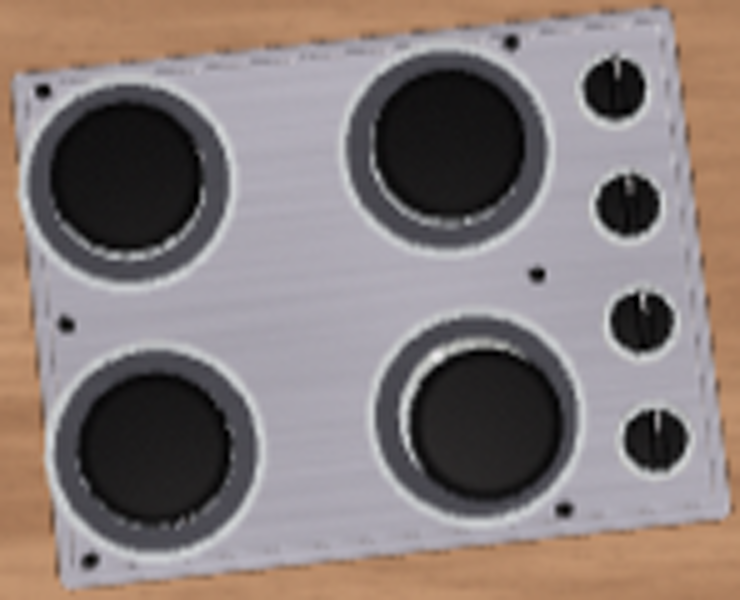

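The near-right cap, top view (352,245), is visibly off its seat: crown shows on its far-left side. Predicting its burner from the other three caps gives about (451,-98), while the cap is at about (444,-102.3). The shift is about 7.5 mm along (-0.85,-0.52), so the high side is at (+0.85,+0.52). I'll move above that side.

>>> step_arm(targets=[[[0.27, -0.85, 0, 0, 0, -0.54, 0], [0.27, -0.85, 0, 0, 0, -0.54, 0], [0.27, -0.85, 0, 0, 0, -0.54, 0], [0.27, -0.85, 0, 0, 0, -0.54, 0], [0.27, -0.85, 0, 0, 0, -0.54, 0]]])

```text
t: 0.82
ee_pos: [343.3, 347.0, 404.7]
orientation: [0.998, 2.979, 0.0]
ft_force: [0.1, 0.1, -0.1]
width: 41.5
grasp_force: 0.0
```

>>> step_arm(targets=[[[0.27, -0.85, 0, 0, 0, -0.54, 0], [0.27, -0.85, 0, 0, 0, -0.54, 0], [0.27, -0.85, 0, 0, 0, -0.54, 0], [0.27, -0.85, 0, 0, 0, -0.54, 0], [0.27, -0.85, 0, 0, 0, -0.54, 0]]])

```text
t: 1.45
ee_pos: [410.9, 134.5, 404.8]
orientation: [1.274, 2.872, 0.0]
ft_force: [1.0, -0.0, 0.6]
width: 0.5
grasp_force: 0.0
```

>>> step_arm(targets=[[[0.27, -0.85, 0, 0, 0, -0.54, 0], [0.27, -0.85, 0, 0, 0, -0.54, 0], [0.27, -0.85, 0, 0, 0, -0.54, 0], [0.27, -0.85, 0, 0, 0, -0.54, 0], [0.27, -0.85, 0, 0, 0, -0.54, 0]]])

```text
t: 2.08
ee_pos: [478.4, -78.1, 404.7]
orientation: [1.539, 2.739, 0.0]
ft_force: [0.6, 0.3, 0.2]
width: 0.4
grasp_force: 0.0
```

```bash
python3 - <<'E'
from h import *
from workcell import get_image
d=get_image("wrist");cv2.imwrite("pics/w0.png",d["pixels"][:,:,::-1])
for p in([451,-98,72],[444,-102,80],[592,108,78],[432,91,78],[610,-82,78]):print(p,px(d,np.array(p)).round(1))
E
```

```text
[451, -98, 72] [280.  227.2]
[444, -102, 80] [270.4 228.8]
[592, 108, 78] [543.3 111.5]
[432, 91, 78] [376.4  20.2]
[610, -82, 78] [428.2 297.3]
```

View pics/w0.png

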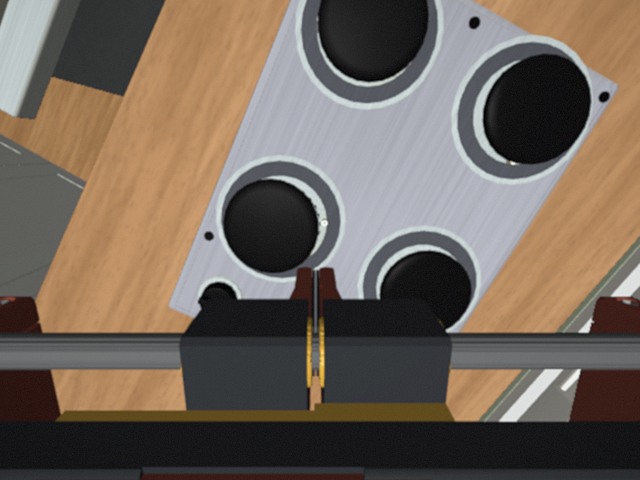

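The wrist view confirms it. The cap at (270,226) sits left of its ring centre, about (281,218), with crown visible on the right, which matches the shift axis. I'll descend over the high side.

>>> step_arm(targets=[[[-0.04, -0.04, -0.6, 0, 0, 0, 0], [0, 0, -0.6, 0, 0, 0, 0], [0, 0, -0.6, 0, 0, 0, 0], [0, 0, -0.5, 0, 0, 0, 0], [0, 0, -0.2, 0, 0, 0, 0]]])

```text
t: 2.75
ee_pos: [475.7, -78.4, 278.4]
orientation: [-1.536, -2.738, 0.001]
ft_force: [0.4, -0.8, -0.9]
width: 0.5
grasp_force: 0.0
```

>>> step_arm(targets=[[[0, 0, -0.06, 0, 0, 0, 0], [0, 0, -0.04, 0, 0, 0, 0], [0, 0, -0.02, 0, 0, 0, 0], [0, 0, -0.02, 0, 0, 0, 0], [0, 0, 0, 0, 0, 0, 0]]])

```text
t: 3.38
ee_pos: [476.2, -78.6, 272.9]
orientation: [1.537, 2.74, 0.0]
ft_force: [1.0, -0.9, 0.1]
width: 1.0
grasp_force: 0.0
```

>>> step_arm(targets=[[[0, 0, -0.04, 0, 0, 0, 0], [0, 0, -0.04, 0, 0, 0, 0], [0, 0, -0.02, 0, 0, 0, 0], [0, 0, -0.02, 0, 0, 0, 0], [0, 0, 0, 0, 0, 0, 0]]])

```text
t: 4.0
ee_pos: [476.1, -78.6, 266.6]
orientation: [-1.537, -2.74, 0.0]
ft_force: [-1.1, 0.7, -0.2]
width: 0.3
grasp_force: 0.0
```

>>> step_arm(targets=[[[0, 0, -0.01, 0, 0, 0, 0], [0, 0, -0.01, 0, 0, 0, 0], [0, 0, -0.01, 0, 0, 0, 0], [0, 0, 0, 0, 0, 0, 0], [0, 0, 0, 0, 0, 0, 0]]])

```text
t: 4.62
ee_pos: [476.2, -78.6, 265.2]
orientation: [1.537, 2.74, 0.0]
ft_force: [-0.1, -0.4, 1.4]
width: 0.3
grasp_force: 0.5
```

>>> step_arm(targets=[[[0, 0, -0.01, 0, 0, 0, 0], [0, 0, -0.01, 0, 0, 0, 0], [0, 0, 0, 0, 0, 0, 0], [0, 0, 0, 0, 0, 0, 0], [0, 0, 0, 0, 0, 0, 0]]])

```text
t: 5.25
ee_pos: [476.3, -78.5, 264.5]
orientation: [1.537, 2.739, 0.001]
ft_force: [-0.9, 0.6, 4.8]
width: 0.4
grasp_force: 2.6
```

>>> step_arm(targets=[[[0, 0, -0.01, 0, 0, 0, 0], [0, 0, -0.01, 0, 0, 0, 0], [0, 0, 0, 0, 0, 0, 0], [0, 0, 0, 0, 0, 0, 0], [0, 0, 0, 0, 0, 0, 0]]])

```text
t: 5.88
ee_pos: [476.5, -78.3, 264.0]
orientation: [1.537, 2.739, 0.001]
ft_force: [-1.4, 4.3, 11.9]
width: 0.5
grasp_force: 6.1
```

Contact began at a tip height of about 83.5 mm. It gave about 1.5 mm and went stiff at 82.0 mm, which is the height of a level cap 4 mm proud. I'll check with a picture while holding.

```bash
python3 - <<'E'
from h import *
from workcell import get_image
d=get_image("side");x0,y0,x1,y1=235,190,400,325
cv2.imwrite("pics/s2.png",cv2.resize(d["pixels"][y0:y1,x0:x1,::-1],None,fx=4.4,fy=4.4,interpolation=cv2.INTER_CUBIC))
E
```

```text
(no output)
```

View pics/s2.png

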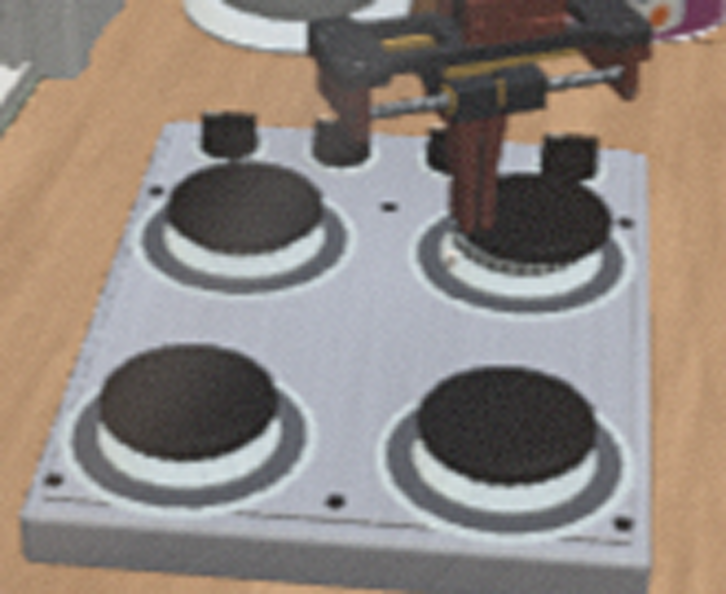

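The fingertips press on the cap's high (far-left) rim at crop (475,225), and the cap lies level and proud. I'll press slightly more, then rise.

>>> step_arm(targets=[[[0, 0, -0.005, 0, 0, 0, 0], [0, 0, 0, 0, 0, 0, 0], [0, 0, 0, 0, 0, 0, 0], [0, 0, 0.1, 0, 0, 0, 0], [0, 0, 0.5, 0, 0, 0, 0]]])

```text
t: 6.55
ee_pos: [475.5, -78.5, 292.1]
orientation: [-1.535, -2.737, 0.002]
ft_force: [0.3, 0.1, -0.4]
width: 0.4
grasp_force: 0.0
```

>>> step_arm(targets=[[[-0.46, -0.3, 0.3, 0, 0, 0, 0], [-0.46, -0.3, 0, 0, 0, 0, 0], [-0.46, -0.3, 0, 0, 0, 0, 0], [-0.46, -0.3, 0, 0, 0, 0, 0], [0, 0, 0, 0, 0, 0, 0]]])

```text
t: 7.18
ee_pos: [382.9, -139.0, 307.8]
orientation: [-1.539, -2.737, 0.0]
ft_force: [0.5, -0.8, 0.9]
width: 0.7
grasp_force: 0.0
```

```bash
python3 - <<'E'
from h import *
from workcell import get_image,readout
print(readout.get_obs()["ee_pos"])
d=get_image("top")
for b in blobs(d,(255,160,403,280),50,400,2500,75):print(*[np.round(x,1) for x in b])
E
```

```text
[ 382.91114565 -139.01573118  307.7787539 ]
[285.5 249.3] [432.4  91.1] [87.5 88. ] 717.9
[279.8 194.6] [592.1 107.7] [87.3 88.6] 703.3
[344.6 188.2] [610.5 -82.1] [87.6 88.1] 697.4
```

>>> step_arm(targets=[[[0, 0, -0.4, 0, 0, 0, 0], [0, 0, -0.4, 0, 0, 0, 0], [0, 0, -0.3, 0, 0, 0, 0], [0, 0, -0.02, 0, 0, 0, 0], [0, 0, 0, 0, 0, 0, 0]]])

```text
t: 7.85
ee_pos: [384.8, -138.4, 252.1]
orientation: [1.536, 2.74, 0.0]
ft_force: [-0.5, 0.2, -0.1]
width: 0.7
grasp_force: 0.0
```

>>> step_arm(targets=[[[0.034, 0.021, 0, 0, 0, 0, 0], [0.034, 0.021, 0, 0, 0, 0, 0], [0.034, 0.021, 0, 0, 0, 0, 0], [0.034, 0.021, 0, 0, 0, 0, 0], [0, 0, 0, 0, 0, 0, 0]]])

```text
t: 8.48
ee_pos: [391.1, -134.3, 252.0]
orientation: [1.537, 2.74, 0.0]
ft_force: [-0.8, 0.2, 0.4]
width: 0.1
grasp_force: 0.0
```

>>> step_arm(targets=[[[0.017, 0.01, 0, 0, 0, 0, 0], [0.017, 0.01, 0, 0, 0, 0, 0], [0.017, 0.01, 0, 0, 0, 0, 0], [0.017, 0.01, 0, 0, 0, 0, 0], [0, 0, 0, 0, 0, 0, 0]]])

```text
t: 9.1
ee_pos: [394.4, -132.4, 251.9]
orientation: [-1.537, -2.74, 0.0]
ft_force: [0.5, -0.0, 0.1]
width: 0.9
grasp_force: 0.0
```

>>> step_arm(targets=[[[0.017, 0.01, 0, 0, 0, 0, 0], [0.017, 0.01, 0, 0, 0, 0, 0], [0.017, 0.01, 0, 0, 0, 0, 0], [0.017, 0.01, 0, 0, 0, 0, 0], [0, 0, 0, 0, 0, 0, 0]]])

```text
t: 9.72
ee_pos: [397.8, -130.3, 251.9]
orientation: [1.537, 2.74, -0.0]
ft_force: [0.1, -0.5, -0.1]
width: 0.6
grasp_force: 0.0
```

>>> step_arm(targets=[[[0.017, 0.01, 0, 0, 0, 0, 0], [0.017, 0.01, 0, 0, 0, 0, 0], [0.017, 0.01, 0, 0, 0, 0, 0], [0, 0, 0, 0, 0, 0, 0], [0, 0, 0, 0, 0, 0, 0]]])

```text
t: 10.35
ee_pos: [400.1, -128.8, 251.9]
orientation: [-1.536, -2.74, 0.0]
ft_force: [-3.2, -0.3, 2.1]
width: 0.6
grasp_force: 1.6
```

>>> step_arm(targets=[[[0.017, 0.01, 0, 0, 0, 0, 0], [0.017, 0.01, 0, 0, 0, 0, 0], [0.017, 0.01, 0, 0, 0, 0, 0], [0, 0, 0, 0, 0, 0, 0], [0, 0, 0, 0, 0, 0, 0]]])

```text
t: 10.98
ee_pos: [403.0, -127.4, 252.0]
orientation: [1.537, 2.74, 0.0]
ft_force: [-1.0, -0.9, 0.8]
width: -0.0
grasp_force: 0.6
```

>>> step_arm(targets=[[[0.017, 0.01, 0, 0, 0, 0, 0], [0.017, 0.01, 0, 0, 0, 0, 0], [0, 0, 0, 0, 0, 0, 0], [0, 0, 0, 0, 0, 0, 0], [0, 0, 0, 0, 0, 0, 0]]])

```text
t: 11.6
ee_pos: [404.5, -126.4, 251.9]
orientation: [-1.537, -2.74, 0.0]
ft_force: [-2.6, -0.9, 1.8]
width: 0.5
grasp_force: 1.3
```

>>> step_arm(targets=[[[0.017, 0.01, 0, 0, 0, 0, 0], [0.017, 0.01, 0, 0, 0, 0, 0], [0, 0, 0, 0, 0, 0, 0], [0, 0, 0, 0, 0, 0, 0], [0, 0, 0, 0, 0, 0, 0]]])

```text
t: 12.22
ee_pos: [405.8, -125.6, 251.9]
orientation: [-1.536, -2.739, 0.001]
ft_force: [-4.9, -4.6, 3.6]
width: 0.6
grasp_force: 3.9
```

>>> step_arm(targets=[[[0.017, 0.01, 0, 0, 0, 0, 0], [0, 0, 0, 0, 0, 0, 0], [0, 0, 0, 0, 0, 0, 0], [0, 0, 0, 0, 0, 0, 0], [0, 0, 0, 0, 0, 0, 0]]])

```text
t: 12.85
ee_pos: [406.1, -125.3, 251.8]
orientation: [-1.535, -2.739, 0.003]
ft_force: [-8.6, -8.6, 6.1]
width: 0.4
grasp_force: 6.2
```

Force has risen as if against a stop. I'll back off and look.

>>> step_arm(targets=[[[-0.1, -0.06, 0, 0, 0, 0, 0], [-0.4, -0.24, 0, 0, 0, 0, 0], [-0.2, -0.2, 0.8, 0, 0, 0, 0], [0, 0, 1, 0, 0, 0, 0], [0, 0, 1, 0, 0, 0, 0]]])

```text
t: 13.48
ee_pos: [372.1, -150.0, 393.5]
orientation: [1.537, 2.739, 0.001]
ft_force: [0.4, -0.8, -0.1]
width: 0.4
grasp_force: 0.0
```

>>> step_arm(targets=[[[0, 0.9, 0.3, 0, 0, 0, 0], [0, 0.9, 0, 0, 0, 0, 0], [0, 0.9, 0, 0, 0, 0, 0], [0, 0.9, 0, 0, 0, 0, 0], [0, 0.9, 0, 0, 0, 0, 0]]])

```text
t: 14.1
ee_pos: [372.1, 76.7, 407.3]
orientation: [1.536, 2.739, 0.003]
ft_force: [0.9, -0.3, 0.3]
width: 0.8
grasp_force: 0.0
```

>>> step_arm(targets=[[[0, 0.9, 0, 0, 0, 0, 0], [0, 0.9, 0, 0, 0, 0, 0], [0, 0.9, 0, 0, 0, 0, 0], [0, 0, 0, 0, 0, 0, 0], [0, 0, 0, 0, 0, 0, 0]]])

```text
t: 14.72
ee_pos: [371.9, 210.0, 406.8]
orientation: [-1.536, -2.741, 0.0]
ft_force: [0.3, -0.2, -0.3]
width: 0.6
grasp_force: 0.0
```

```bash
python3 - <<'E'
from h import *
from workcell import get_image
d=get_image("top")
for t in(50,80):
    for b in blobs(d,(255,160,403,280),t,400,2500,75):print(*[np.round(x,1) for x in b])
d=get_image("side");x0,y0,x1,y1=235,190,400,325
cv2.imwrite("pics/s3.png",cv2.resize(d["pixels"][y0:y1,x0:x1,::-1],None,fx=4.4,fy=4.4,interpolation=cv2.INTER_CUBIC))
E
```

```text
[285.6 249.2] [432.5  91.1] [87.4 88. ] 717.6
[350.3 241.4] [453.8 -97.3] [86.8 88. ] 707.7
[279.8 194.6] [592.1 107.7] [87.3 88.7] 703.4
[344.6 188.2] [610.5 -82.1] [87.6 88.1] 697.5
[282.5 249.1] [433.2  93.8] [94.1 99.7] 851.3
[349.9 239.3] [455.8 -97.2] [90.6 93.8] 782.2
[278.3 193.7] [593.9 109.2] [93.  96.9] 799.9
[344.5 186.5] [612.3 -82.2] [90.5 94.8] 769.9
```

View pics/s3.png

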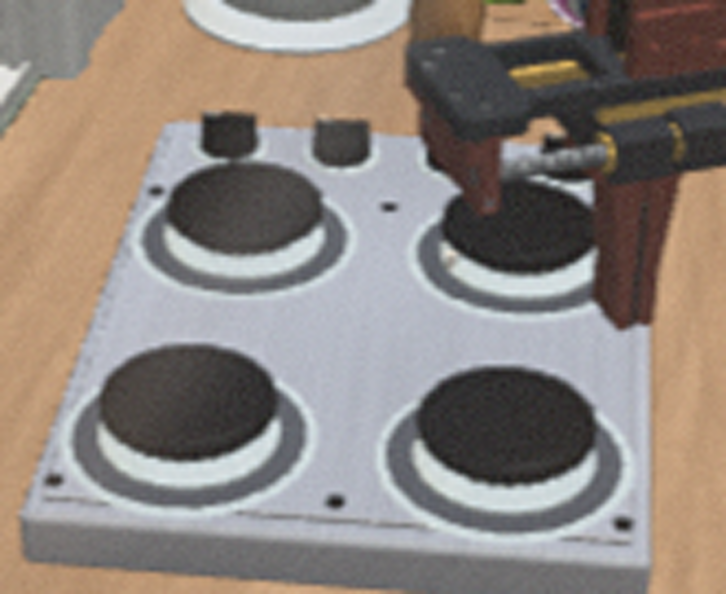

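The cap now looks seated, with its skirt hiding the slots like the others, but the gripper hides part of it. I'll move clear and check its height and offset against the other three.

>>> step_arm(targets=[[[0, 0.9, 0, 0, 0, 0, 0], [0, 0.9, 0, 0, 0, 0, 0], [0, 0.9, 0, 0, 0, 0, 0], [0, 0.9, 0, 0, 0, 0, 0], [0, 0.9, 0, 0, 0, 0, 0]]])

```text
t: 15.45
ee_pos: [372.7, 435.4, 407.0]
orientation: [1.539, 2.738, 0.0]
ft_force: [1.6, -1.0, -0.0]
width: 0.6
grasp_force: 0.0
```

```bash
python3 - <<'E'
from h import *
from workcell import get_image
dt=get_image("top");d=get_image("side")
C=np.array([[432.5,91.1],[592.1,107.7],[610.5,-82.1]]);Bm=np.array([[-80,-55],[-80,135],[80,135],[80,-55]])*1.
# hob frame from knobs row too
src=np.array([[0,1],[1,1],[1,0],[0,0]])
tb=[b for b in blobs(dt,(255,160,403,280),50,400,2500,78)]
P=np.array([b[1] for b in tb]);
for b in tb:print("top",*[np.round(x,1) for x in b])
# side: column-wise bottom edge of cap (dark->crown bright) vs predicted skirt lower edge z=68
g=d["pixels"].max(2)
for p in P:
    rows=[]
    for z in (68,72):
        a=np.radians(np.arange(0,360,2));q=np.array([px(d,np.array([p[0]+45*np.cos(t),p[1]+45*np.sin(t),z])) for t in a])
        for u in np.round(np.linspace(q[:,0].min(),q[:,0].max(),9)[2:7]).astype(int):
            near=q[np.abs(q[:,0]-u)<1.5][:,1].max()
            col=g[int(near)-8:int(near)+8,u].astype(float);k=np.argmax(np.diff(col));rows.append(round(int(near)-8+k+.5-near,1))
    print(p.round(1),"side bottom-edge residual px (z68 | z72):",rows)
x0,y0,x1,y1=235,190,400,325
cv2.imwrite("pics/s4.png",cv2.resize(d["pixels"][y0:y1,x0:x1,::-1],None,fx=4.4,fy=4.4,interpolation=cv2.INTER_CUBIC))
E
```

```text
top [285.5 249.3] [432.2  91. ] [87.5 87.9] 719.2
top [350.3 241.4] [453.6 -97.1] [86.8 87.9] 708.7
top [279.9 194.6] [591.7 107.5] [87.2 88.6] 704.6
top [344.6 188.1] [610.  -81.9] [87.5 88. ] 698.2
[432.2  91. ] side bottom-edge residual px (z68 | z72): [np.float64(4.7), np.float64(6.4), np.float64(5.9), np.float64(-0.0), np.float64(-0.2), np.float64(6.2), np.float64(-5.3), np.float64(2.4), np.float64(1.5), np.float64(1.2)]
[453.6 -97.1] side bottom-edge residual px (z68 | z72): [np.float64(5.4), np.float64(0.3), np.float64(-7.0), np.float64(-6.0), np.float64(-4.5), np.float64(-1.6), np.float64(-7.3), np.float64(-5.7), np.float64(-4.6), np.float64(-3.1)]
[591.7 107.5] side bottom-edge residual px (z68 | z72): [np.float64(0.4), np.float64(0.5), np.float64(1.4), np.float64(1.6), np.float64(1.0), np.float64(1.9), np.float64(2.0), np.float64(2.9), np.float64(3.2), np.float64(2.5)]
[610.  -81.9] side bottom-edge residual px (z68 | z72): [np.float64(0.3), np.float64(1.6), np.float64(1.5), np.float64(1.7), np.float64(1.4), np.float64(1.7), np.float64(3.0), np.float64(2.9), np.float64(3.0), np.float64(2.8)]
```

View pics/s4.png

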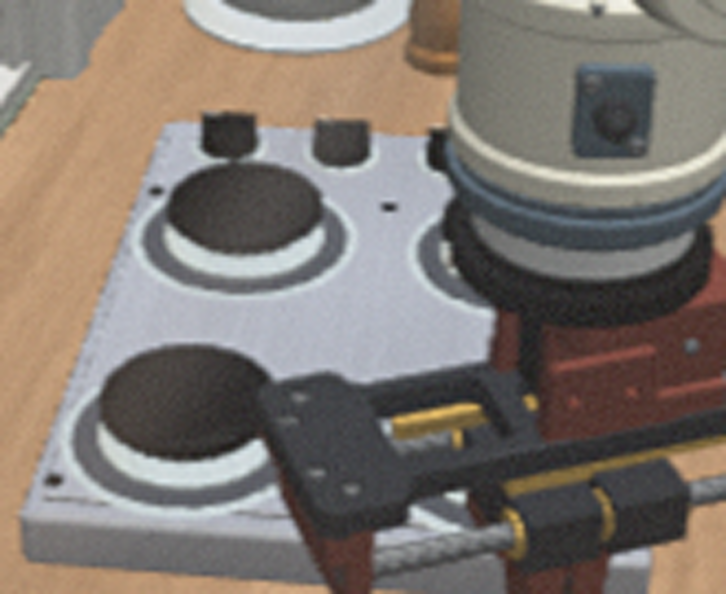

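This view is blocked by the gripper, which hides the cap. I'll go back to the start position, where the side view was clear.

>>> step_arm(targets=[[[-0.4, 0.6, 0, 0, 0, 0, 0], [-0.4, 0.6, 0, 0, 0, 0, 0], [-0.4, 0.6, 0, 0, 0, 0, 0], [-0.4, 0.6, 0, 0, 0, 0, 0], [-0.3, 0.4, 0, 0, 0, 0, 0]]])

```text
t: 16.18
ee_pos: [277.3, 574.8, 406.9]
orientation: [1.538, 2.739, -0.001]
ft_force: [-0.3, -0.6, -0.0]
width: 0.5
grasp_force: 0.0
```

```bash
python3 - <<'E'
from h import *
from workcell import get_image
dt=get_image("top");d=get_image("side")
g=d["pixels"].max(2)
P=[b[1] for b in blobs(dt,(255,160,403,280),50,400,2500,78)]
for p in P:
    a=np.radians(np.arange(0,360,2));q=np.array([px(d,np.array([p[0]+45*np.cos(t),p[1]+45*np.sin(t),68])) for t in a]);rows=[]
    for u in np.round(np.linspace(q[:,0].min(),q[:,0].max(),13)[2:11]).astype(int):
        near=q[np.abs(q[:,0]-u)<1.5][:,1].max();y=int(near)-4
        col=g[y:y+9,u].astype(float);rows.append(float(round(y+np.argmax(np.diff(col))+.5-near,1)))
    print(p.round(1),rows)
# ring: outer white ring edge vs tray is hard; use grey trim (dark ring) mask in top view
h=dt["pixels"][160:280,255:403].astype(int);h=cv2.resize(h.astype(np.uint8),None,fx=4,fy=4,interpolation=cv2.INTER_CUBIC)
m=(h.max(2)<130).astype(np.uint8)
for c in cv2.findContours(m,cv2.RETR_EXTERNAL,cv2.CHAIN_APPROX_NONE)[0]:
    A=cv2.contourArea(c)/16
    if 900<A<2500:
        w=np.array([onplane(dt,(x+.5)/4-.5+np.array([255,160]),50) for x in c[:,0]],np.float32)
        w=cv2.convexHull(w);e=cv2.fitEllipse(w);print("ring",np.round(e[0],1),np.round(e[1],1))
x0,y0,x1,y1=235,215,400,325
cv2.imwrite("pics/s5.png",cv2.resize(d["pixels"][y0:y1,x0:x1,::-1],None,fx=4.8,fy=4.8,interpolation=cv2.INTER_CUBIC))
E
```

```text
[432.3  91. ] [-1.0, -0.3, 0.6, 1.1, 1.9, 0.9, 1.1, 0.8, 0.8]
[453.6 -97.1] [-0.4, -0.6, 0.6, 1.1, 1.0, 2.0, 2.1, 1.5, 1.2]
[591.7 107.5] [-0.6, 0.4, 0.7, 1.4, 1.4, 1.6, 1.0, 1.0, 1.3]
[610.  -81.9] [0.1, 1.3, 1.7, 1.5, 1.5, 1.5, 1.8, 1.4, 0.2]
ring [432.2  91.6] [118.1 118.4]
ring [451.2 -97.5] [118.1 118.8]
ring [591.4 107.7] [118.1 118.5]
ring [610.4 -81.2] [117.9 119.1]
```

View pics/s5.png

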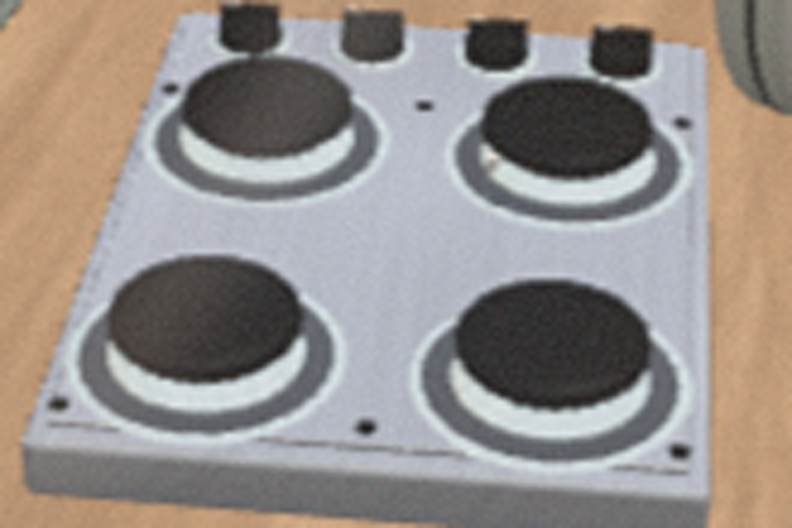

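All four rims sit at the same height within about 0.5 px, where 4 mm proud would be about 1.5 px. The moved cap is about 2.4 mm from its ring centre, and the play allows 1.5. I'll confirm by touch, pressing lightly on the side I pushed: a seated cap stops the tip at 78 mm.

>>> step_arm(targets=[[[0.19, -0.92, 0, 0, 0, 0, 0], [0.19, -0.92, 0, 0, 0, 0, 0], [0.19, -0.92, 0, 0, 0, 0, 0], [0.19, -0.92, 0, 0, 0, 0, 0], [0.19, -0.92, 0, 0, 0, 0, 0]]])

```text
t: 16.9
ee_pos: [325.0, 342.3, 407.0]
orientation: [1.538, 2.739, -0.001]
ft_force: [0.2, -0.1, 0.5]
width: 0.4
grasp_force: 0.0
```

>>> step_arm(targets=[[[0.19, -0.92, 0, 0, 0, 0, 0], [0.19, -0.92, 0, 0, 0, 0, 0], [0.19, -0.92, 0, 0, 0, 0, 0], [0.19, -0.92, 0, 0, 0, 0, 0], [0.19, -0.92, 0, 0, 0, 0, 0]]])

```text
t: 17.52
ee_pos: [371.6, 112.5, 407.0]
orientation: [1.538, 2.739, -0.0]
ft_force: [-0.0, 0.6, -0.3]
width: 0.5
grasp_force: 0.0
```

>>> step_arm(targets=[[[0.19, -0.92, 0, 0, 0, 0, 0], [0.19, -0.92, 0, 0, 0, 0, 0], [0.19, -0.92, 0, 0, 0, 0, 0], [0.19, -0.92, 0, 0, 0, 0, 0], [0.19, -0.92, 0, 0, 0, 0, 0]]])

```text
t: 18.15
ee_pos: [418.6, -117.3, 407.1]
orientation: [1.539, 2.739, -0.0]
ft_force: [0.0, -0.4, -0.3]
width: 0.1
grasp_force: 0.0
```

>>> step_arm(targets=[[[0, 0, -0.8, 0, 0, 0, 0], [0, 0, -0.8, 0, 0, 0, 0], [0, 0, -0.6, 0, 0, 0, 0], [0, 0, -0.3, 0, 0, 0, 0], [0, 0, 0, 0, 0, 0, 0]]])

```text
t: 18.77
ee_pos: [418.4, -115.5, 281.1]
orientation: [-1.537, -2.737, 0.001]
ft_force: [-0.7, 0.8, 0.4]
width: 0.6
grasp_force: 0.0
```

Now lower the tip from 99 mm to 84 mm, then to 80 mm.

>>> step_arm(targets=[[[0, 0, -0.15, 0, 0, 0, 0], [0, 0, -0.1, 0, 0, 0, 0], [0, 0, -0.04, 0, 0, 0, 0], [0, 0, 0, 0, 0, 0, 0], [0, 0, 0, 0, 0, 0, 0]]])

```text
t: 19.4
ee_pos: [419.7, -114.9, 267.6]
orientation: [1.536, 2.74, 0.0]
ft_force: [-0.2, -0.2, -0.0]
width: 0.4
grasp_force: 0.0
```

>>> step_arm(targets=[[[0, 0, -0.02, 0, 0, 0, 0], [0, 0, -0.02, 0, 0, 0, 0], [0, 0, -0.02, 0, 0, 0, 0], [0, 0, 0, 0, 0, 0, 0], [0, 0, 0, 0, 0, 0, 0]]])

```text
t: 20.02
ee_pos: [419.6, -114.9, 264.4]
orientation: [-1.537, -2.74, 0.0]
ft_force: [0.3, 0.2, -0.6]
width: 0.6
grasp_force: 0.0
```

>>> step_arm(targets=[[[0, 0, -0.02, 0, 0, 0, 0], [0, 0, -0.02, 0, 0, 0, 0], [0, 0, 0, 0, 0, 0, 0], [0, 0, 0, 0, 0, 0, 0], [0, 0, 0, 0, 0, 0, 0]]])

```text
t: 20.65
ee_pos: [419.6, -114.9, 262.4]
orientation: [-1.537, -2.74, 0.0]
ft_force: [-0.6, 0.6, -0.1]
width: 0.6
grasp_force: 0.0
```

>>> step_arm(targets=[[[0, 0, -0.02, 0, 0, 0, 0], [0, 0, -0.015, 0, 0, 0, 0], [0, 0, 0, 0, 0, 0, 0], [0, 0, 0, 0, 0, 0, 0], [0, 0, 0, 0, 0, 0, 0]]])

```text
t: 21.28
ee_pos: [419.6, -114.9, 260.7]
orientation: [1.537, 2.74, -0.0]
ft_force: [-0.2, 0.1, 0.4]
width: 0.5
grasp_force: 0.0
```

>>> step_arm(targets=[[[0, 0, -0.01, 0, 0, 0, 0], [0, 0, -0.005, 0, 0, 0, 0], [0, 0, 0, 0, 0, 0, 0], [0, 0, 0, 0, 0, 0, 0], [0, 0, 0, 0, 0, 0, 0]]])

```text
t: 21.9
ee_pos: [419.6, -114.9, 260.3]
orientation: [1.537, 2.74, 0.0]
ft_force: [-1.6, 0.1, 6.0]
width: 0.6
grasp_force: 3.2
```

The tip met a stiff stop at about 78.3 mm with no give, so the cap is seated. Now I'll retreat.

>>> step_arm(targets=[[[0, 0, 0.2, 0, 0, 0, 0], [0, 0, 0.8, 0, 0, 0, 0], [0, 0, 1, 0, 0, 0, 0], [0, 0, 0.8, 0, 0, 0, 0], [0, 0, 0, 0, 0, 0, 0]]])

```text
t: 22.52
ee_pos: [420.3, -115.1, 403.2]
orientation: [1.533, 2.734, 0.002]
ft_force: [-0.5, -0.2, 0.3]
width: 0.4
grasp_force: 0.0
```

>>> step_arm(targets=[[[0, 0.8, 0, 0, 0, 0, 0], [0, 0.8, 0, 0, 0, 0, 0], [0, 0.8, 0, 0, 0, 0, 0], [0, 0.6, 0, 0, 0, 0, 0], [0, 0, 0, 0, 0, 0, 0]]])

```text
t: 23.15
ee_pos: [419.1, 36.3, 399.0]
orientation: [-1.532, -2.741, 0.002]
ft_force: [-0.5, -0.5, -0.5]
width: 0.2
grasp_force: 0.0
```

```bash
python3 - <<'E'
from h import *
from workcell import get_image,ctrl
for b in blobs(get_image("top"),(255,160,403,280),50,400,2500,78):print(b[1].round(1))
print(ctrl.close_job())
E
```

```text
[453.6 -97.1]
[591.7 107.5]
[610.  -81.9]
the job is handed in; nothing more can be done
None
```

I picked out the near-right cap as the loose one from the camera images rather than by pressing all four; I tipped it level once, pushed it onto its seat (a light press then stopped firm at about 78 mm), and handed the job in with the arm clear; no verdict came back.

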